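Hold the centrifuge lid just below its balance point

ROBOT

A 7-joint arm with a two-finger parallel gripper is mounted at the origin on the work surface. World frame = base frame: x ahead of the robot, y to its left, z up, the work surface at z = 0. Lengths are in m, angles in rad, forces in N, time in s.
With the tool pointing down it reaches from about 0.35 to 0.9 m from the base axis. Payload 8.1 kg.
Tool frame: the origin (TCP) lies at the very end of the fingers, on their centre line; the grasp point (between the pads) lies 19 mm behind it; z points along the fingers, y is the line along which they close (so a half turn about z gives the same grasp; the last joint's range is limited). The gripper opens to 92 mm and grips with 3 to 60 N. Pads are 19 mm wide; open, the fingers measure 130 mm over their backs; the gripper's body (75 mm by 190 mm) begins 47 mm behind the grasp point.
Start: joints at [1.104, 0.434, 0.025, 1.573, -0.012, 1.134, -0.075], TCP at [0.222, -0.584, 0.227] pointing down, gripper open.
Joint ranges: [-2.62, 2.62], [-0.44, 2.09], [-1.27, 1.32], [0.08, 2.57], [-1.32, 4.46], [0.12, 2], [-2.74, 2.74]. Speed limits (rad/s): [2.22, 2.22, 3.01, 3.01, 3.14, 3.14, 3.14].

INTERFACE

Orientations are given as [roll, pitch, yaw] about the fixed x, y, z axes, in that order (R = Rz(yaw) Ry(pitch) Rx(roll)).
In Python, from rig import ctrl gives the robot as it stands. The module is installed in compiled form; this text tells all that it offers.
- The arm moves only by the tool apply_moves, never from a script. Its argument "motion" is a list of rows, each a list of 7 numbers: the shift along the tool's x, y, z in cm, then the turn, a rotation vector about the tool's x, y, z in degrees, then the closure, from -1 (fully open) to 1 (shut). In form: [[tx, ty, tz, ax, ay, az, hand], ...]. A call has 1 to 12 rows; each row shifts and turns the commanded pose from where the row before left it, along the tool's axes as they then stand; what a row does not reach is not made up. A row lasts 1/10 s, in which the tool goes at most 50 mm and 8.59 degrees, less where a joint would pass 70% of its speed; a pose out of reach is approached as far as the arm can. A call with a gripper value outside its range is refused whole. The fingers move at their own pace and stop on an object; "grip_force" is the grip in N (left out, the last holds). Time passes only in rows, so rows that do not move let the fingers close. It gives the time, the measured TCP pose, the force, the opening and the grip force at its end, in the units of the state.
- ctrl.get_state(): the state, without advancing time (a new reading comes with each control period).
- ctrl.snapshot(name): name is "side" or "top" or "wrist"; returns (picture, depth): 480x640x3 uint8, red, green, blue; 480x640 float32, m along the optical axis (not along the pixel's ray), 0 where there is no reading.
- ctrl.camera_params(name): a dict with "fovy" (degrees; the focal length in pixels is half the picture's height over the tangent of half this angle, whatever the lens; pixels are square), "cx", "cy" (the principal point, pixels), "k1" (the pictures are not rectified: a ray, as slopes to the right and down, at radius r is drawn at 1 + k1 r^2 times it, then the intrinsics apply), "T" (4x4, takes a point from camera to world coordinates). Camera axes: x right, y down, z forward; pixel columns grow to the right and rows downward; lengths in m; the calibration is good to about 2 mm. A picture is of the moment at which its call begins: read the wrist's pose just before it. camera_params takes no time and is no camera call; for the wrist camera it gives the pose at the moment of the call.
- ctrl.finish_job(): hands the job in; it is judged then, once.
Trained networks look in the newest picture that a camera, given by its name, has taken for a name from the list of things; names that differ only in an ending like _2 or _b are one class to them, and where a whole thing is asked for, a point or a joint stands for the part that bears it (a point fixed in the world has none). Each returns a list of dicts, best first, with "score" (0 to 1); they miss things now and then, are a little off and sometimes report something else, mostly with a low value. They report only what shows in the picture. A call takes as long as a camera call.
- ctrl.search_frame(camera, target): "rect" ([left, top, right, bottom] in pixels, round what is visible of it).
- ctrl.regions_of(camera, target): "pixels" (480x640 bool, what is visible of it) and "rect" ([left, top, right, bottom] in pixels, round what is visible of it).
- ctrl.place_of(camera, target): "at" ([column, row] in pixels: a listed point, or the origin of a listed thing).
The state is a dict: "t": time; "joint_pos": joint angles; "qd": joint speeds; "tau": joint torques, N m; "position": TCP position; "ee_rot": TCP orientation; "ft_force": force on the tool from outside, world axes, zero at the start; "wrist_torque": the same for the moment, N m; "gripper_width": opening from 0.0 (shut) to 1.0 (fully open); "gripper_force": force on a finger pad.
Only numpy, scipy, OpenCV 4.12 (cv2) and the standard library are available. Lean on these libraries where they do the work, as an engineer would, in place of code of your own. Each camera call takes 0.05 s, during which the arm holds its last target. There are 200 camera calls.

TASK

The sprung lid of the bench centrifuge is being checked: with the lid shut, swing the red lock lever beside it to its green 40-degree mark and leave it there, then raise the lid by its blue handle a good 5 degrees past its balance point (the orange bead at 60 degrees) without letting it fly open to its stop, and bring it back down to just below that point, within the green stretch of its quadrant (46 to 57 degrees open, read at the underside of the lid), where it would sink shut if let go. Finish while still holding the lid there, quite still; do not let go. Leave everything else on the bench where it is.

Things in the scene. Friction and masses are not known exactly. Their poses are not given: they have to be found in the camera images.
- centrifuge: Cream bench centrifuge, fixed, deck top 108 mm high. Frame: -x its front, +x its back (hinge), +y the lever-deck side, z up; origin on the table under the centre of the rotor chamber. Housing from x = -100 to 130, y = -120 to 190 mm. Its front is turned roughly to the robot's right (world -y), the lever deck to the robot; the lid swings up about an axis along its y.
- lid (a joint): Opening of the cream lid (190 mm deep, 200 wide, 18 thick) in rad: 0 shut and level, grows as its front edge rises, stop at 1.57. Sprung: balances at 1.047 (60 degrees); below that it sinks shut, above it swings open by itself, at most about 2 N at the handle; damped, little friction. A steel arc on its -y side, 85 mm about the hinge, has a green stretch at 0.80-1.00 and an orange bead at 1.047.
- lid_handle (a point): Centre of the lid's blue handle: cylinder 24 mm thick, 36 mm long, axis along the centrifuge's y, on a 16 mm wide stem. 225 mm from the hinge axis, 35 mm beyond the lid's edge; 112 mm above the table when shut. Its flat ends can be pinched from above, fingers closing along the centrifuge's y; it turns between the pads while the tool stays upright.
- lid_hinge (a point): Point on the lid's hinge axis, mid-width, 112 mm above the table, 95 mm behind the centrifuge's origin. The axis runs along the centrifuge's y.
- lock_lever (a joint): Lean of the lock lever in rad: 0 upright, positive to the centrifuge's front (-x), negative to its back; stops at -0.7 and 1.2. It stays where it is left (stiff pivot, about 1.5 N at the knob). The wanted 40 degrees is 0.70 rad; a small steel arc beside the lever has a green mark there (35 to 45 degrees).
- lever_tip (a point): Centre of the red knob at the lever's end: a cylinder 24 mm in diameter and 26 mm long, axis along the centrifuge's y, 65 mm from the pivot. Its flat ends can be pinched from above with the fingers closing along the centrifuge's y; it turns between the pads.
- lever_pivot (a point): Lever's pivot, 114 mm above the table, at x = -20, y = 145 mm in the centrifuge's frame (45 mm beside the lid's edge); pivot axis along the centrifuge's y.
- tube_rack: Bystander: blue rack with four capped tubes, 160 x 60 mm, 99 mm high; loose, origin under its centre.
- reagent_bottle: Bystander: clear bottle with blue cap, 66 mm wide, 150 mm high; origin under its centre.
- beaker: Bystander: glass beaker, 68 mm wide, 85 mm high; origin under its centre.
- wipes_jar: Bystander: pinkish jar with white cap, 68 mm wide, 85 mm high; origin under its centre.
- marker: Bystander: white marker pen with black cap, 130 x 17 x 17 mm, lying on the table along its own x.
- bucket_cap: Bystander: amber rotor-bucket cap with a red bail, 81 mm over the bail, 54 mm high, on the table in front of the centrifuge, some 105 mm to the centrifuge's -y side of the handle.
- tube_adapter: Bystander: grey tube adapter, 26 mm in diameter, 30 mm high, standing on the lever deck behind the lever; origin under its centre.

How it is judged:
By the outcome, as a careful person would: the job done as asked, in the order asked, and still so for the second after the job is handed in, while the arm keeps its last pose, push and grip.
It also fails if it takes over 58 s, if anything falls off the work surface, if the arm or the gripper's body presses on something with over 40 N, if the wrist force passes 120 N, or if a joint passes its speed limit or range.

## Working session

There is one attempt and no reset: what is moved stays moved. The work goes in short steps, Python scripts to look and compute and a tool call to move; the robot and the scene stay as the last step left them, time stands still between calls to the robot, and variables do not carry over. Pictures are saved under pics/ and viewed, at most 10 in all, crops included, and the job is handed in when it is done.

Besides the shell and the picture viewer there is one more tool, called after "Call:" by a JSON object that holds its "name" and its "arguments", one argument or row to a line. apply_moves: Moves the arm, as the interface text tells. Its arguments: {"type":"object","properties":{"motion":{"type":"array","items":{"type":"array","items":{"type":"number"}}},"grip_force":{"type":"number"}},"required":["motion"]}

```bash
mkdir -p pics
cat > h.py <<'E'
import numpy as np, cv2
from rig import ctrl
from scipy.spatial.transform import Rotation as R
def ray(p,uv):
    f=240/np.tan(np.radians(p["fovy"])/2)
    d=np.array([(uv[0]-p["cx"])/f,(uv[1]-p["cy"])/f]); s=d.copy()
    for _ in range(30): s=d/(1+p["k1"]*(s@s))
    return np.array([s[0],s[1],1.])
def at_depth(p,uv,z):
    return (p["T"]@np.append(ray(p,uv)*z,1))[:3]
def at_height(p,uv,h):
    r=p["T"][:3,:3]@ray(p,uv); o=p["T"][:3,3]; return o+r*(h-o[2])/r[2]
def save(n,img): cv2.imwrite(f"pics/{n}.png",cv2.cvtColor(img,cv2.COLOR_RGB2BGR))
E
python3 - <<'E'
from h import *
np.set_printoptions(precision=4,suppress=True)
s=ctrl.get_state(); print(s)
for c in ["top","side"]:
    im,d=ctrl.snapshot(c); save(c+"0",im); p=ctrl.camera_params(c)
    print(c,p)
    for n,h in [("centrifuge",0),("lid_handle",.112),("lid_hinge",.112),("lever_tip",None),("lever_pivot",.114),("bucket_cap",0),("tube_adapter",.108)]:
        for r in ctrl.place_of(c,n)[:1]:
            uv=r["at"]; z=d[int(min(479,max(0,uv[1]))),int(min(639,max(0,uv[0])))]
            print(n,round(r["score"],2),np.round(uv,1),"depth",at_depth(p,uv,z), "h",None if h is None else at_height(p,uv,h))
E
```

```text
{'t': 0.0, 'joint_pos': array([ 1.1044,  0.4352,  0.025 ,  1.5741, -0.0116,  1.134 , -0.0751]), 'qd': array([ 0.0008, -0.0018, -0.0018,  0.0005,  0.0016,  0.0003, -0.0003]), 'tau': array([ -0.0012, -66.7858,   0.9848, -31.4459,  -0.0607,   0.0427,
         0.0001]), 'position': array([ 0.2221, -0.5836,  0.226 ]), 'ee_rot': array([-3.1401,  0.0002,  0.3637]), 'ft_force': array([ 0.5596, -0.0834, -0.5201]), 'wrist_torque': array([-0.001 , -0.0199,  0.0363]), 'gripper_force': 0.0, 'gripper_width': 1.001281544009668}
top {'fovy': 46.95532556953829, 'cx': 313.86025643790964, 'cy': 253.01854306689225, 'k1': -0.1219757136406554, 'T': array([[ 0.0182, -0.9784,  0.2061,  0.3366],
       [-0.9998, -0.0188, -0.0008,  0.0042],
       [ 0.0046, -0.206 , -0.9785,  1.3704],
       [ 0.    ,  0.    ,  0.    ,  1.    ]])}
centrifuge 0.94 [323.6 257.1] depth [ 0.5886 -0.0193  0.1305] h [ 0.6151 -0.0218  0.    ]
lid_handle 0.56 [379.2 250.1] depth [ 0.6086 -0.1476  0.1256] h [ 0.6115 -0.1493  0.112 ]
lid_hinge 0.61 [134.7 304.3] depth [0.4788 0.4339 0.0542] h [0.4726 0.415  0.112 ]
lever_tip 0.56 [319.
[... 342 characters left out ...]
01244, 'cx': 317.5640104278854, 'cy': 238.03991110305807, 'k1': -0.19245266751118265, 'T': array([[ 0.9795, -0.1339,  0.1506,  0.3652],
       [-0.2014, -0.6221,  0.7566, -1.2204],
       [-0.0076, -0.7714, -0.6363,  1.1647],
       [ 0.    ,  0.    ,  0.    ,  1.    ]])}
centrifuge 0.88 [318.1 280.5] depth [ 0.5839 -0.1233  0.1024] h [ 0.605  -0.0176  0.    ]
lid_handle 0.74 [328.1 283.8] depth [ 0.6019 -0.1593  0.1209] h [ 0.604  -0.1502  0.112 ]
lid_hinge 0.74 [377.9 322.8] depth [ 0.7159 -0.2292  0.0267] h [ 0.6896 -0.3034  0.112 ]
lever_tip 0.76 [263.7 238.7] depth [ 0.4632 -0.0268  0.1829] h None
lever_pivot 0.54 [264.6 261.8] depth [ 0.4594 -0.0411  0.1174] h [ 0.4597 -0.0373  0.114 ]
```

View pics/top0.png

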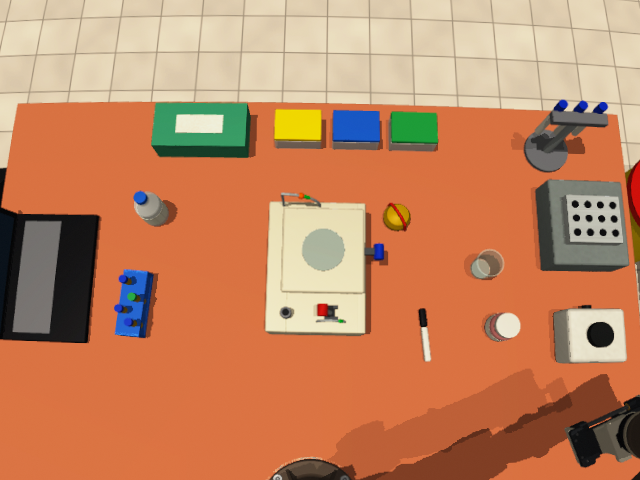

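View pics/side0.png

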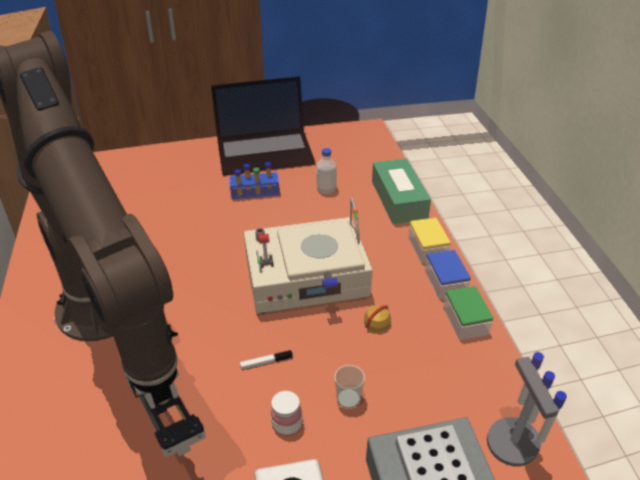

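Run:
```python
from h import *
np.set_printoptions(precision=4,suppress=True)
for c in ["top","side"]:
    im,d=ctrl.snapshot(c); p=ctrl.camera_params(c)
    P=np.full((480,640,3),np.nan)
    for v in range(150,350):
        for u in range(230,420):
            if d[v,u]>0: P[v,u]=at_depth(p,(u,v),d[v,u])
    m=(P[...,2]>.095)&(P[...,2]<.2)&(abs(P[...,0]-.6)<.25)&(abs(P[...,1])<.16)
    hsv=cv2.cvtColor(im,cv2.COLOR_RGB2HSV).astype(int)
    sat=(hsv[...,1]>150)&(hsv[...,2]>60)
    red=m&sat&((hsv[...,0]<6)|(hsv[...,0]>174))&(P[...,2]>.13)
    blue=m&sat&(abs(hsv[...,0]-118)<14)&(P[...,1]<-.1)
    grn=m&(hsv[...,1]>110)&(abs(hsv[...,0]-60)<15)
    for n,k in [("red",red),("blue",blue),("green",grn)]:
        q=P[k]; print(c,n,len(q), q.mean(0) if len(q) else "", q.min(0) if len(q) else "", q.max(0) if len(q) else "")
    cream=(P[...,2]>.1)&(P[...,2]<.14)&(hsv[...,1]<90)&(hsv[...,2]>120)
    print(c,"rect",cv2.minAreaRect((P[cream][:,:2]*1000).astype(np.float32)), np.percentile(P[cream][:,2],[5,50,95]))
    lid=cream&(P[...,2]>.117)&(P[...,0]>.5)
    if lid.sum()>50: print("lid",cv2.minAreaRect((P[lid][:,:2]*1000).astype(np.float32)), P[lid].mean(0))
    if c=="top": big=cv2.resize(im[180:345,255:420],None,fx=3.6,fy=3.6,interpolation=cv2.INTER_CUBIC)
    else: big2=cv2.resize(im[180:345,235:400],None,fx=3.6,fy=3.6,interpolation=cv2.INTER_CUBIC)
```

```text
top red 119 [ 0.4625 -0.0174  0.185 ] [ 0.4512 -0.0276  0.1734] [ 0.4748 -0.006   0.1942]
top blue 146 [ 0.6061 -0.1468  0.1214] [ 0.5887 -0.1584  0.1111] [ 0.6249 -0.1359  0.1306]
top green 31 [ 0.5754 -0.0194  0.1589] [ 0.4402 -0.0639  0.1093] [0.72   0.0276 0.1848]
top rect ((573.0965576171875, -1.344329833984375), (226.76071166992188, 308.4098815917969), 89.93169403076172) [0.1051 0.124  0.1307]
lid ((611.7379150390625, -9.203804016113281), (207.81668090820312, 205.3539581298828), 89.99483489990234) [ 0.6057 -0.0165  0.127 ]
side red 60 [ 0.4622 -0.0226  0.1832] [ 0.4514 -0.0327  0.1324] [0.4728 0.0547 0.1913]
side blue 19 [ 0.607  -0.1507  0.123 ] [ 0.5947 -0.1578  0.1179] [ 0.6212 -0.1444  0.1283]
side green 14 [ 0.6191 -0.008   0.167 ] [ 0.4417 -0.0648  0.1404] [0.7183 0.0275 0.187 ]
side rect ((578.4605712890625, 135.270751953125), (577.7631225585938, 315.6487121582031), 87.78617095947266) [0.1045 0.1237 0.1305]
lid ((617.9681396484375, 130.7793731689453), (571.843505859375, 214.4302215576172), 87.7926025390625) [ 0.6081 -0.0233  0.1266]
```

Call:
{"name": "apply_moves", "arguments": {
  "motion": [
    [0,0,-5,0,0,0,-1],
    [0,0,-5,0,0,0,-1],
    [0,0,-5,0,0,0,-1]
  ],
  "grip_force": 15
}}

```text
t: 1.2
position: [0.2221, -0.5837, 0.3786]
ee_rot: [-3.141, 0.0, 0.364]
ft_force: [0.5, -2.4, -0.1]
gripper_width: 0.997
gripper_force: 0.0
```

Call:
{"name": "apply_moves", "arguments": {
  "motion": [
    [1.5,-1.55,0,0,0,0,-0.4],
    [2.7,-2.8,0,0,0,0,-0.4],
    [2.7,-2.8,0,0,0,0,-0.4],
    [2.7,-2.8,0,0,0,0,-0.4],
    [2.7,-2.8,0,0,0,0,-0.4],
    [2.7,-2.8,0,0,0,0,-0.4],
    [2.7,-2.8,0,0,0,0,-0.4],
    [2.7,-2.8,0,0,0,0,-0.4],
    [2.7,-2.8,0,0,0,0,-0.4],
    [2.7,-2.8,0,0,0,0,-0.4],
    [2.7,-2.8,0,0,0,0,-0.4],
    [2.7,-2.8,0,0,0,0,-0.4]
  ]
}}

```text
t: 2.4
position: [0.3992, -0.1692, 0.377]
ee_rot: [3.141, -0.0, 0.364]
ft_force: [1.2, -0.3, 0.4]
gripper_width: 0.701
gripper_force: 0.0
```

Call:
{"name": "apply_moves", "arguments": {
  "motion": [
    [2.7,-2.8,0,0,0,0,-0.4],
    [2.7,-2.8,0,0,0,0,-0.4],
    [1.5,-1.6,0,0,0,0,-0.4],
    [0,0,0,0,0,-8,-0.4],
    [0,0,0,0,0,-8,-0.4],
    [0,0,0,0,0,-8,-0.4],
    [0,0,0,0,0,-8,-0.4],
    [0,0,0,0,0,-8,-0.4],
    [0,0,0,0,0,-8,-0.4],
    [0,0,0,0,0,-8,-0.4],
    [0,0,0,0,0,-8,-0.4],
    [0,0,0,0,0,-5,-0.4]
  ]
}}

```text
t: 3.6
position: [0.4377, -0.079, 0.3768]
ee_rot: [3.141, 0.0, 1.573]
ft_force: [-0.1, 1.2, -0.5]
gripper_width: 0.698
gripper_force: 0.0
```

Run:
```python
from h import *
np.set_printoptions(precision=4,suppress=True)
print(ctrl.get_state()["joint_pos"])
p=ctrl.camera_params("wrist"); im,d=ctrl.snapshot("wrist"); save("w1",im); print(p)
for n,h in [("lever_tip",.176),("lever_pivot",.114),("lid_handle",.112)]:
    for r in ctrl.place_of("wrist",n)[:1]:
        uv=r["at"]; z=d[int(np.clip(uv[1],0,479)),int(np.clip(uv[0],0,639))]
        print(n,round(r["score"],2),np.round(uv,1),"depth",at_depth(p,uv,z),"h",at_height(p,uv,h))
```

```text
[ 0.499   0.0728 -0.4686  1.6951  0.0336  1.3814  0.0278]
{'fovy': 67.3293000663608, 'cx': 318.1076757791018, 'cy': 243.68107501268645, 'k1': -0.02156972281288912, 'T': array([[ 1.    ,  0.0024,  0.0004,  0.4371],
       [ 0.0024, -0.9611, -0.2762, -0.0033],
       [-0.0003,  0.2762, -0.9611,  0.5362],
       [ 0.    ,  0.    ,  0.    ,  1.    ]])}
lever_tip 0.56 [346.7 154.9] depth [ 0.4638 -0.0164  0.1887] h [ 0.4648 -0.0169  0.176 ]
lever_pivot 0.58 [344.7 172.6] depth [ 0.4668 -0.038   0.1272] h [ 0.4678 -0.0391  0.114 ]
lid_handle 0.73 [455.7 264.4] depth [ 0.6033 -0.1466  0.1266] h [ 0.6092 -0.1517  0.112 ]
```

View pics/w1.png

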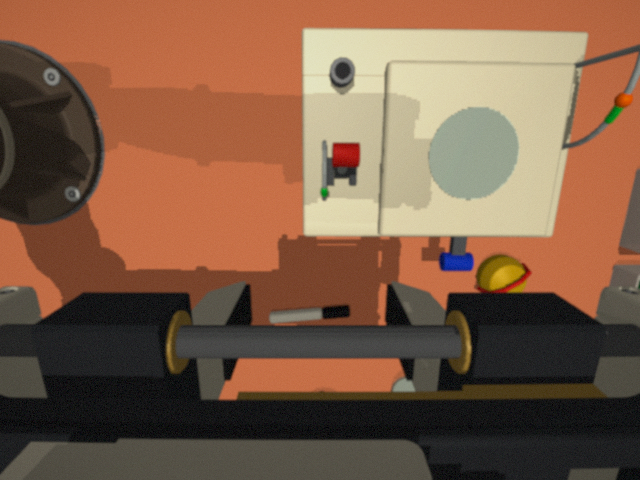

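Call:
{"name": "apply_moves", "arguments": {
  "motion": [
    [3.1,1.3,0,0,0,0,-0.4],
    [3.1,1.3,0,0,0,0,-0.4],
    [0,0,3,0,0,0,-0.4],
    [0,0,4,0,0,0,-0.4],
    [0,0,4,0,0,0,-0.4],
    [0,0,3,0,0,0,-0.4],
    [0,0,2,0,0,0,-0.4],
    [0,0,0,0,0,0,-0.4]
  ]
}}

```text
t: 4.6
position: [0.4622, -0.0172, 0.2144]
ee_rot: [-3.137, -0.0, 1.566]
ft_force: [0.4, 0.3, 0.9]
gripper_width: 0.7
gripper_force: 0.0
```

Run:
```python
from h import *
np.set_printoptions(precision=4,suppress=True)
p=ctrl.camera_params("wrist"); im,d=ctrl.snapshot("wrist"); save("w2",im); print(ctrl.get_state()["position"])
hsv=cv2.cvtColor(im,cv2.COLOR_RGB2HSV).astype(int)
red=(hsv[...,1]>170)&(hsv[...,2]>60)&((hsv[...,0]<5)|(hsv[...,0]>174))&(d>0)
P=np.array([at_depth(p,(u,v),d[v,u]) for v,u in np.argwhere(red)])
P=P[(P[:,2]>.13)&(abs(P[:,0]-.46)<.05)&(abs(P[:,1])<.08)]
print(len(P),P.mean(0),np.percentile(P,[1,50,99],axis=0))
```

```text
[ 0.4633 -0.017   0.2162]
1717 [ 0.4633 -0.0129  0.1859] [[ 0.4514 -0.0246  0.1758]
 [ 0.4632 -0.0121  0.187 ]
 [ 0.4754 -0.0046  0.1897]]
```

View pics/w2.png

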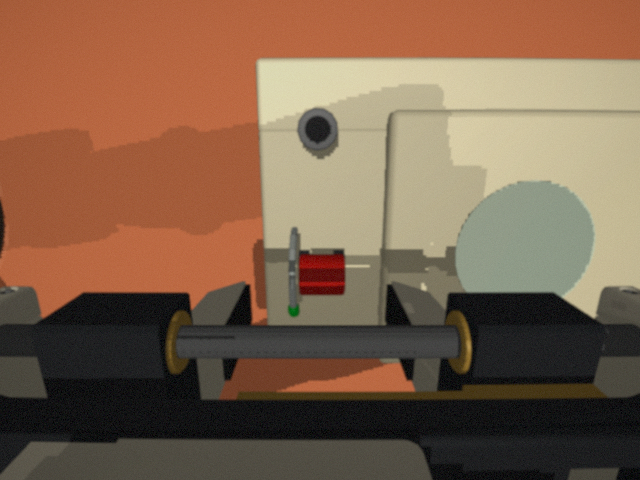

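Call:
{"name": "apply_moves", "arguments": {
  "motion": [
    [0.1,0,2.5,0,0,0,-0.4],
    [0,0,1.9,0,0,0,-0.4],
    [0,0,0.9,0,0,0,-0.4],
    [0,0,0,0,0,0,-0.2],
    [0,0,0,0,0,0,0],
    [0,0,0,0,0,0,0.3],
    [0,0,0,0,0,0,0.6],
    [0,0,0,0,0,0,0.8],
    [0,0,0,0,0,0,0.8],
    [0,0,0,0,0,0,0.8]
  ],
  "grip_force": 12
}}

```text
t: 5.65
position: [0.4641, -0.016, 0.1641]
ee_rot: [3.141, 0.0, 1.568]
ft_force: [-0.9, 0.1, 6.6]
gripper_width: 0.283
gripper_force: 12.0
```

Call:
{"name": "apply_moves", "arguments": {
  "motion": [
    [-0.55,0,-0.19,0,0,0,0.8],
    [-0.55,0,-0.1,0,0,0,0.8],
    [-0.56,0,-0.07,0,0,0,0.8],
    [-0.57,0,-0.03,0,0,0,0.8],
    [-0.57,0,0.03,0,0,0,0.8],
    [-0.56,0,0.07,0,0,0,0.8],
    [-0.55,0,0.12,0,0,0,0.8],
    [-0.55,0,0.17,0,0,0,0.8],
    [-0.53,0,0.22,0,0,0,0.8],
    [-0.5,0,0.27,0,0,0,0.8],
    [-0.48,0,0.3,0,0,0,0.8],
    [-0.45,0,0.35,0,0,0,0.8]
  ]
}}

```text
t: 6.85
position: [0.4639, -0.0812, 0.1522]
ee_rot: [3.141, 0.001, 1.567]
ft_force: [0.6, 0.5, 5.1]
gripper_width: 0.281
gripper_force: 12.0
```

Call:
{"name": "apply_moves", "arguments": {
  "motion": [
    [0,0,0,0,0,0,0.8],
    [0,0,0,0,0,0,0.8]
  ]
}}

```text
t: 7.05
position: [0.4639, -0.0813, 0.1521]
ee_rot: [3.142, 0.001, 1.567]
ft_force: [3.0, -3.5, -0.5]
gripper_width: 0.279
gripper_force: 12.0
```

Run:
```python
from h import *
np.set_printoptions(precision=4,suppress=True)
s=ctrl.get_state();print(s["position"],s["ft_force"])
im,d=ctrl.snapshot("side"); save("s3",cv2.resize(im[190:310,220:380],None,fx=5,fy=5,interpolation=cv2.INTER_CUBIC))
```

```text
[ 0.4639 -0.0813  0.1521] [ 2.976  -3.4957 -0.5179]
```

View pics/s3.png

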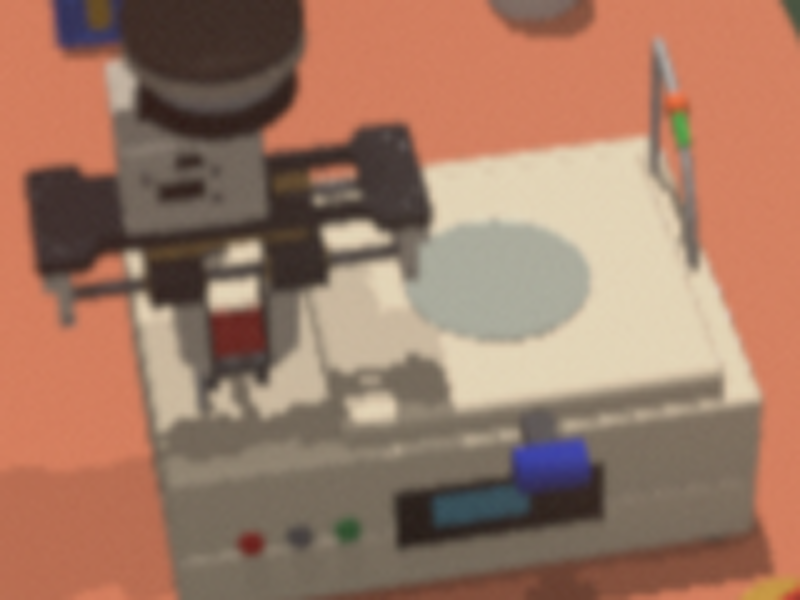

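Call:
{"name": "apply_moves", "arguments": {
  "motion": [
    [0,0,0,0,0,0,0.3],
    [0,0,0,0,0,0,0],
    [0,0,0,0,0,0,-0.3],
    [0,0,0,0,0,0,-0.3],
    [0,0,-1,0,0,0,-0.3],
    [0,0,-3,0,0,0,-0.3],
    [0,0,-4,0,0,0,-0.3],
    [-2,0,-4,0,0,0,-0.3],
    [-5,0,-2,0,0,0,-0.3],
    [0,0,0,0,0,0,-0.3]
  ]
}}

```text
t: 8.1
position: [0.4644, -0.1529, 0.2944]
ee_rot: [3.137, 0.004, 1.561]
ft_force: [-0.1, 0.1, -1.3]
gripper_width: 0.649
gripper_force: 0.0
```

Run:
```python
from h import *
np.set_printoptions(precision=4,suppress=True)
print(ctrl.get_state()["position"])
for c in ["wrist","top","side"]:
    p=ctrl.camera_params(c); im,d=ctrl.snapshot(c)
    if c=="wrist": save("w4",im)
    hsv=cv2.cvtColor(im,cv2.COLOR_RGB2HSV).astype(int)
    red=(hsv[...,1]>150)&(hsv[...,2]>50)&((hsv[...,0]<5)|(hsv[...,0]>174))&(d>0)
    blue=(hsv[...,1]>150)&(hsv[...,2]>40)&(abs(hsv[...,0]-118)<14)&(d>0)
    grn=(hsv[...,1]>110)&(abs(hsv[...,0]-60)<15)&(d>0)
    for n,m,xy in [("red",red,(.463,-.07)),("grn",grn,(.44,-.06)),("blue",blue,(.607,-.15))]:
        P=np.array([at_depth(p,(u,v),d[v,u]) for v,u in np.argwhere(m)]).reshape(-1,3)
        P=P[(P[:,2]>.1)&(abs(P[:,0]-xy[0])<.03)&(abs(P[:,1]-xy[1])<.04)]
        if len(P): print(c,n,len(P),P.mean(0),np.percentile(P,[2,98],axis=0).ravel())
```

```text
[ 0.4644 -0.1529  0.2944]
wrist red 1013 [ 0.4633 -0.0753  0.1773] [ 0.4514 -0.0862  0.1722  0.4748 -0.0647  0.1805]
wrist grn 111 [ 0.4438 -0.0579  0.1438] [ 0.4403 -0.0629  0.1395  0.447  -0.0532  0.1465]
wrist blue 879 [ 0.605  -0.1457  0.1221] [ 0.5897 -0.1558  0.1111  0.6237 -0.1363  0.1256]
top red 124 [ 0.4623 -0.0756  0.1756] [ 0.4512 -0.0868  0.1646  0.4744 -0.0646  0.1822]
top grn 15 [ 0.4432 -0.0575  0.1413] [ 0.4401 -0.0622  0.1355  0.4465 -0.0531  0.1463]
top blue 52 [ 0.6114 -0.1418  0.1206] [ 0.5896 -0.1546  0.1135  0.6242 -0.1362  0.1251]
side red 57 [ 0.4622 -0.0838  0.1738] [ 0.4526 -0.0903  0.1629  0.4721 -0.076   0.1808]
side grn 4 [ 0.4438 -0.0621  0.143 ] [ 0.4433 -0.0645  0.1395  0.4441 -0.0601  0.1479]
side blue 30 [ 0.6068 -0.1524  0.1239] [ 0.5944 -0.1567  0.1203  0.62   -0.1481  0.1271]
```

View pics/w4.png

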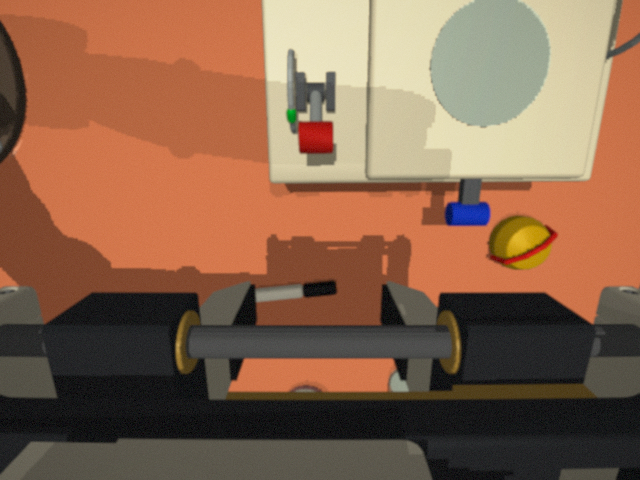

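Call:
{"name": "apply_moves", "arguments": {
  "motion": [
    [4,0,0,0,0,-0.6,-0.3],
    [3.7,-0.1,2,0,0,0,-0.3],
    [0,0,4,0,0,0,-0.3],
    [0,0,4,0,0,0,-0.3],
    [0,0,3,0,0,0,-0.3],
    [0,0,1.4,0,0,0,-0.3],
    [0,0,0,0,0,0,-0.3],
    [0,0,0,0,0,0,0],
    [0,0,0,0,0,0,0.3],
    [0,0,0,0,0,0,0.6],
    [0,0,0,0,0,0,0.8],
    [0,0,0,0,0,0,0.8]
  ],
  "grip_force": 25
}}

```text
t: 9.45
position: [0.4639, -0.0696, 0.1477]
ee_rot: [3.138, -0.0, 1.578]
ft_force: [0.2, 0.3, -3.4]
gripper_width: 0.281
gripper_force: 25.0
```

Call:
{"name": "apply_moves", "arguments": {
  "motion": [
    [0,0,0,0,0,0,0.8]
  ]
}}

```text
t: 9.55
position: [0.4638, -0.0696, 0.1476]
ee_rot: [3.139, 0.0, 1.578]
ft_force: [5.1, 0.3, 1.0]
gripper_width: 0.284
gripper_force: 25.0
```

Run:
```python
from h import *
for c in ["wrist"]:
  for _ in range(3):
    s=ctrl.get_state();print(s["position"],s["ee_rot"],s["ft_force"],s["qd"].round(3))
    p=ctrl.camera_params(c); im,d=ctrl.snapshot(c); print(p["T"][:3,3])
```

```text
[ 0.46380409 -0.06963713  0.14759061] [3.13865113e+00 3.77217080e-05 1.57841097e+00] [5.1430564  0.2753645  1.01675894] [ 0.     0.001  0.001 -0.002  0.     0.002 -0.003]
[0.46242637 0.0060001  0.30696766]
[ 0.46379345 -0.0696176   0.14756825] [3.13875732e+00 2.78687631e-05 1.57844140e+00] [4.93556909 0.38990078 0.7377966 ] [-0.002  0.002 -0.    -0.001  0.003  0.001 -0.   ]
[0.4624299  0.00599575 0.30695726]
[ 0.46381583 -0.06963785  0.14756264] [3.13878763e+00 2.73154520e-05 1.57842377e+00] [4.61897086 0.37249989 1.8453778 ] [-0.002  0.     0.001 -0.     0.     0.001 -0.001]
[0.46243448 0.00598552 0.30694545]
```

Call:
{"name": "apply_moves", "arguments": {
  "motion": [
    [0,0,0,0,0,0,0.2],
    [0,0,0,0,0,0,0],
    [-0.6,0,0,0,0,0,0],
    [0,0,0,0,0,0,0.3],
    [0,0,0,0,0,0,0.6],
    [0,0,0,0,0,0,0.8],
    [0,0,0,0,0,0,0.8],
    [0,0,0,0,0,0,0.8]
  ],
  "grip_force": 25
}}

```text
t: 10.5
position: [0.4638, -0.0755, 0.1471]
ee_rot: [3.139, -0.0, 1.579]
ft_force: [5.6, -0.2, -4.9]
gripper_width: 0.277
gripper_force: 25.0
```

Call:
{"name": "apply_moves", "arguments": {
  "motion": [
    [-0.15,0,0.1,0,0,0,0.8],
    [-0.15,0,0.1,0,0,0,0.8],
    [-0.15,0,0.1,0,0,0,0.8],
    [0,0,0,0,0,0,0.8],
    [0,0,0,0,0,0,0.8]
  ]
}}

```text
t: 11.0
position: [0.4639, -0.0792, 0.1444]
ee_rot: [3.139, -0.001, 1.579]
ft_force: [5.1, 4.0, 0.5]
gripper_width: 0.279
gripper_force: 25.0
```

Call:
{"name": "apply_moves", "arguments": {
  "motion": [
    [0,0,0,0,0,0,0.3],
    [0,0,0,0,0,0,0],
    [0,0,0,0,0,0,-0.3],
    [0,0,-1,0,0,0,-0.3],
    [0,0,-3,0,0,0,-0.3],
    [0,0,-4,0,0,0,-0.3],
    [-2,0,-4,0,0,0,-0.3],
    [-5,0,-2.5,0,0,0,-0.3],
    [0,0,0,0,0,0,-0.3],
    [0,0,0,0,0,0,-0.3]
  ]
}}

```text
t: 12.0
position: [0.4629, -0.1458, 0.287]
ee_rot: [3.141, 0.0, 1.576]
ft_force: [-0.8, 0.7, -0.6]
gripper_width: 0.647
gripper_force: 0.0
```

```bash
cat > m.py <<'E'
from h import *
np.set_printoptions(precision=4,suppress=True)
print(ctrl.get_state()["position"])
for c in ["wrist","top","side"]:
    p=ctrl.camera_params(c); im,d=ctrl.snapshot(c)
    hsv=cv2.cvtColor(im,cv2.COLOR_RGB2HSV).astype(int)
    red=(hsv[...,1]>150)&(hsv[...,2]>50)&((hsv[...,0]<5)|(hsv[...,0]>174))&(d>0)
    grn=(hsv[...,1]>110)&(abs(hsv[...,0]-60)<15)&(d>0)
    for n,m,xy in [("red",red,(.463,-.07)),("grn",grn,(.44,-.06))]:
        P=np.array([at_depth(p,(u,v),d[v,u]) for v,u in np.argwhere(m)]).reshape(-1,3)
        P=P[(P[:,2]>.1)&(abs(P[:,0]-xy[0])<.03)&(abs(P[:,1]-xy[1])<.04)]
        if len(P): print(c,n,len(P),P.mean(0),np.percentile(P,[2,98],axis=0).ravel())
E
python3 m.py
```

```text
[ 0.4629 -0.1458  0.287 ]
wrist red 999 [ 0.4634 -0.0778  0.1752] [ 0.4518 -0.0887  0.1702  0.4751 -0.0678  0.1782]
wrist grn 117 [ 0.4439 -0.058   0.1431] [ 0.4403 -0.063   0.1389  0.4474 -0.0532  0.1466]
top red 121 [ 0.4625 -0.0784  0.1734] [ 0.4511 -0.0889  0.1677  0.4747 -0.0688  0.1791]
top grn 15 [ 0.4431 -0.0575  0.1425] [ 0.4402 -0.0622  0.1364  0.4467 -0.053   0.1471]
side red 63 [ 0.4628 -0.0867  0.171 ] [ 0.4527 -0.094   0.1628  0.4728 -0.0783  0.1774]
side grn 4 [ 0.444  -0.0592  0.1405] [ 0.4435 -0.0629  0.1374  0.4447 -0.0541  0.1421]
```

Call:
{"name": "apply_moves", "arguments": {
  "motion": [
    [0,4,0,0,0,0,-0.3],
    [-0.2,5,0,0,0,0,-0.3],
    [0,4,0,0,0,0,-0.3],
    [0,1.4,3,0,0,0,-0.3],
    [0,0,4,0,0,0,-0.3],
    [0,0,4,0,0,0,-0.3],
    [0,0,3,0,0,0,-0.3],
    [0,0,0,0,0,0,-0.3],
    [0,0,0,0,0,0,-0.3]
  ]
}}

```text
t: 13.05
position: [0.6069, -0.1446, 0.1464]
ee_rot: [-3.14, -0.001, 1.58]
ft_force: [0.9, 0.4, 0.6]
gripper_width: 0.645
gripper_force: 0.0
```

Run:
```python
from h import *
np.set_printoptions(precision=4,suppress=True)
s=ctrl.get_state();print(s["position"],s["ee_rot"],s["joint_pos"])
p=ctrl.camera_params("wrist"); im,d=ctrl.snapshot("wrist"); save("w5",im)
hsv=cv2.cvtColor(im,cv2.COLOR_RGB2HSV).astype(int)
m=(hsv[...,1]>150)&(hsv[...,2]>40)&(abs(hsv[...,0]-118)<14)&(d>0)
P=np.array([at_depth(p,(u,v),d[v,u]) for v,u in np.argwhere(m)]).reshape(-1,3)
P=P[(abs(P[:,0]-.607)<.03)&(abs(P[:,1]+.15)<.04)]
print(len(P),P.mean(0),np.percentile(P,[1,99],axis=0))
```

```text
[ 0.6069 -0.1446  0.1464] [-3.1405 -0.0009  1.5799] [ 0.4432  0.5489 -0.4388  1.6416  0.2637  1.0115 -0.071 ]
2285 [ 0.6082 -0.1444  0.1226] [[ 0.5912 -0.1562  0.1145]
 [ 0.6252 -0.1355  0.1258]]
```

View pics/w5.png

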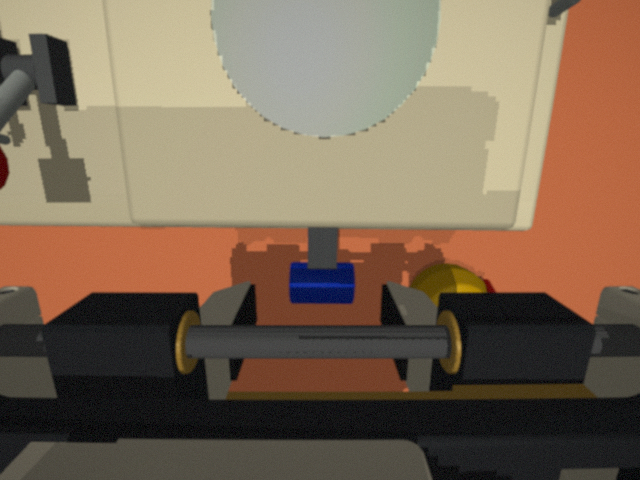

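Call:
{"name": "apply_moves", "arguments": {
  "motion": [
    [-0.3,0.1,2,0,0,0,-0.3],
    [0,0,2,0,0,0,-0.3],
    [0,0,1.2,0,0,0,-0.3],
    [0,0,0,0,0,0,0],
    [0,0,0,0,0,0,0.2],
    [0,0,0,0,0,0,0.4],
    [0,0,0,0,0,0,0.6],
    [0,0,0,0,0,0,0.6],
    [0,0,0,0,0,0,0.6]
  ],
  "grip_force": 25
}}

```text
t: 14.0
position: [0.6089, -0.1487, 0.0951]
ee_rot: [3.14, 0.0, 1.578]
ft_force: [1.4, -0.0, 3.4]
gripper_width: 0.389
gripper_force: 25.0
```

Run:
```python
import numpy as np
a=list(range(0,37,3))+list(range(38,61,2))+list(range(61,69))+list(range(67,50,-1))
for i,j in zip(a,a[1:]):
    A,B=np.radians([i,j]); print(j,round(22.5*(np.cos(A)-np.cos(B)),2),round(-22.5*(np.sin(B)-np.sin(A)),2),end="; ")
```

```text
3 0.03 -1.18; 6 0.09 -1.17; 9 0.15 -1.17; 12 0.21 -1.16; 15 0.27 -1.15; 18 0.33 -1.13; 21 0.39 -1.11; 24 0.45 -1.09; 27 0.51 -1.06; 30 0.56 -1.04; 33 0.62 -1.0; 36 0.67 -0.97; 38 0.47 -0.63; 40 0.49 -0.61; 42 0.52 -0.59; 44 0.54 -0.57; 46 0.56 -0.56; 48 0.57 -0.54; 50 0.59 -0.52; 52 0.61 -0.49; 54 0.63 -0.47; 56 0.64 -0.45; 58 0.66 -0.43; 60 0.67 -0.4; 61 0.34 -0.19; 62 0.35 -0.19; 63 0.35 -0.18; 64 0.35 -0.18; 65 0.35 -0.17; 66 0.36 -0.16; 67 0.36 -0.16; 68 0.36 -0.15; 67 -0.36 0.15; 66 -0.36 0.16; 65 -0.36 0.16; 64 -0.35 0.17; 63 -0.35 0.18; 62 -0.35 0.18; 61 -0.35 0.19; 60 -0.34 0.19; 59 -0.34 0.2; 58 -0.33 0.21; 57 -0.33 0.21; 56 -0.33 0.22; 55 -0.32 0.22; 54 -0.32 0.23; 53 -0.32 0.23; 52 -0.31 0.24; 51 -0.31 0.24;
```

Call:
{"name": "apply_moves", "arguments": {
  "motion": [
    [0.03,0,-1.18,0,0,0,0.6],
    [0.09,0,-1.17,0,0,0,0.6],
    [0.15,0,-1.17,0,0,0,0.6],
    [0.21,0,-1.16,0,0,0,0.6],
    [0.27,0,-1.15,0,0,0,0.6],
    [0.33,0,-1.13,0,0,0,0.6],
    [0.39,0,-1.11,0,0,0,0.6],
    [0.45,0,-1.09,0,0,0,0.6],
    [0.51,0,-1.06,0,0,0,0.6],
    [0.56,0,-1.04,0,0,0,0.6],
    [0.62,0,-1.0,0,0,0,0.6],
    [0.67,0,-0.97,0,0,0,0.6]
  ]
}}

```text
t: 15.2
position: [0.6089, -0.1061, 0.2271]
ee_rot: [3.139, 0.0, 1.578]
ft_force: [7.4, -0.3, -3.8]
gripper_width: 0.392
gripper_force: 25.0
```

```bash
cat > lid.py <<'E'
from h import *
np.set_printoptions(precision=4,suppress=True)
s=ctrl.get_state(); q=s["position"]; print(s["t"],q,s["ee_rot"],s["ft_force"],s["gripper_width"],s["joint_pos"])
y,z=q[1]-.0777+.001,q[2]+.0172-.112
print("angle from tcp",np.degrees(np.arctan2(z,-y)),"radius",np.hypot(y,z))
E
python3 lid.py
```

```text
15.2 [ 0.6089 -0.1061  0.2271] [3.139  0.0003 1.5782] [ 7.4434 -0.3178 -3.7806] 0.39236171244489176 [ 0.4009  0.4672 -0.4636  1.5624  0.2217  1.1618 -0.1003]
angle from tcp 35.90026658076115 radius 0.2256354470405898
```

Tracks well. Continue.

Call:
{"name": "apply_moves", "arguments": {
  "motion": [
    [0.47,0,-0.63,0,0,0,0.6],
    [0.49,0,-0.61,0,0,0,0.6],
    [0.52,0,-0.59,0,0,0,0.6],
    [0.54,0,-0.57,0,0,0,0.6],
    [0.56,0,-0.56,0,0,0,0.6],
    [0.57,0,-0.54,0,0,0,0.6],
    [0.59,0,-0.52,0,0,0,0.6],
    [0.61,0,-0.49,0,0,0,0.6],
    [0.63,0,-0.47,0,0,0,0.6],
    [0.64,0,-0.45,0,0,0,0.6],
    [0.66,0,-0.43,0,0,0,0.6],
    [0.67,0,-0.4,0,0,0,0.6]
  ]
}}

```text
t: 16.4
position: [0.6089, -0.037, 0.2899]
ee_rot: [3.137, 0.001, 1.578]
ft_force: [9.9, -0.7, -1.5]
gripper_width: 0.388
gripper_force: 25.0
```

Call:
{"name": "apply_moves", "arguments": {
  "motion": [
    [0.34,0,-0.19,0,0,0,0.6],
    [0.35,0,-0.19,0,0,0,0.6],
    [0.35,0,-0.18,0,0,0,0.6],
    [0.35,0,-0.18,0,0,0,0.6],
    [0.35,0,-0.17,0,0,0,0.6],
    [0.36,0,-0.16,0,0,0,0.6],
    [0.36,0,-0.16,0,0,0,0.6],
    [0.36,0,-0.15,0,0,0,0.6],
    [0.36,0,-0.14,0,0,0,0.6],
    [0,0,0,0,0,0,0.6],
    [0,0,0,0,0,0,0.6]
  ]
}}

```text
t: 17.5
position: [0.609, -0.0051, 0.3054]
ee_rot: [3.137, 0.0, 1.578]
ft_force: [10.5, -0.9, 0.4]
gripper_width: 0.386
gripper_force: 25.0
```

```bash
python3 lid.py
python3 - <<'E'
from h import *
im,d=ctrl.snapshot("side"); save("s6",cv2.resize(im[150:310,220:400],None,fx=3.7,fy=3.7,interpolation=cv2.INTER_CUBIC))
E
```

```text
17.5 [ 0.609  -0.0051  0.3054] [3.1366 0.0004 1.5778] [10.4804 -0.8926  0.423 ] 0.38614025303463434 [ 0.2606  0.404  -0.4973  1.4662  0.1964  1.3157 -0.2445]
angle from tcp 68.76461005147762 radius 0.22590067992132432
```

View pics/s6.png

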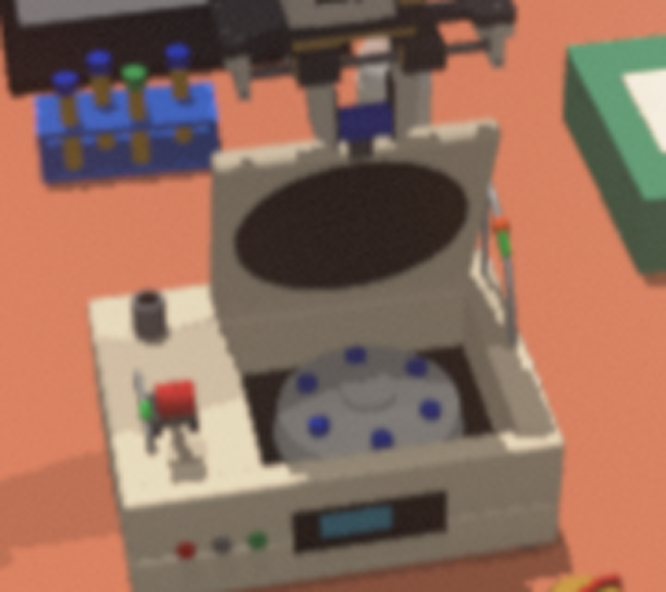

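```bash
cat > ang.py <<'E'
from h import *
im,d=ctrl.snapshot("side"); p=ctrl.camera_params("side")
P=np.array([at_depth(p,(u,v),d[v,u]) for v in range(140,300) for u in range(220,400) if d[v,u]>0])
P=P[(abs(P[:,0]-.607)<.08)&(P[:,2]>.15)&(P[:,2]<.29)&(P[:,1]>-.09)&(P[:,1]<.1)]
c=np.median(P,0)
Q=P
for _ in range(8):
    c=Q.mean(0); n=np.linalg.svd(Q-c)[2][2]; Q=P[abs((P-c)@n)<.006]
print(len(P),len(Q),"lid angle",90-np.degrees(np.arcsin(abs(n[1])/np.hypot(n[1],n[2])))if 0 else np.degrees(np.arctan2(abs(n[1]),abs(n[2]))),n)
E
python3 ang.py
```

```text
1928 1854 lid angle 68.8552156866676 [-0.00166623 -0.93267057 -0.36072543]
```

Call:
{"name": "apply_moves", "arguments": {
  "motion": [
    [-0.36,0,0.14,0,0,0,0.6],
    [-0.36,0,0.15,0,0,0,0.6],
    [-0.36,0,0.16,0,0,0,0.6],
    [-0.36,0,0.16,0,0,0,0.6],
    [-0.35,0,0.17,0,0,0,0.6],
    [-0.35,0,0.18,0,0,0,0.6],
    [-0.35,0,0.18,0,0,0,0.6],
    [-0.35,0,0.19,0,0,0,0.6],
    [-0.34,0,0.19,0,0,0,0.6],
    [-0.34,0,0.2,0,0,0,0.6],
    [-0.33,0,0.21,0,0,0,0.6],
    [-0.33,0,0.21,0,0,0,0.6]
  ]
}}

```text
t: 18.8
position: [0.609, -0.0464, 0.2839]
ee_rot: [3.137, -0.001, 1.578]
ft_force: [6.5, 0.6, 1.0]
gripper_width: 0.391
gripper_force: 25.0
```

Call:
{"name": "apply_moves", "arguments": {
  "motion": [
    [-0.33,0,0.22,0,0,0,0.6],
    [-0.32,0,0.22,0,0,0,0.6],
    [-0.32,0,0.23,0,0,0,0.6],
    [-0.32,0,0.23,0,0,0,0.6],
    [-0.31,0,0.24,0,0,0,0.6],
    [0,0,0,0,0,0,0.6],
    [0,0,0,0,0,0,0.6],
    [0,0,0,0,0,0,0.6],
    [0,0,0,0,0,0,0.6],
    [0,0,0,0,0,0,0.6]
  ]
}}

```text
t: 19.8
position: [0.6089, -0.0625, 0.2723]
ee_rot: [3.138, -0.0, 1.578]
ft_force: [7.6, -0.4, 0.3]
gripper_width: 0.392
gripper_force: 25.0
```

```bash
python3 lid.py; python3 ang.py; python3 m.py | grep red; python3 -c "
from h import *
print(ctrl.get_state()['qd'].round(4))
im,d=ctrl.snapshot('side'); save('s7',cv2.resize(im[150:310,220:400],None,fx=3.7,fy=3.7,interpolation=cv2.INTER_CUBIC))"
```

```text
19.8 [ 0.6089 -0.0625  0.2723] [ 3.1379 -0.0002  1.5782] [ 7.585  -0.4471  0.3426] 0.3918120220089632 [ 0.3436  0.4268 -0.4801  1.5119  0.2031  1.2488 -0.156 ]
angle from tcp 51.89864846464549 radius 0.2255236444191219
1088 887 lid angle 51.7037320197616 [0.00438222 0.7848092  0.61972196]
wrist red 983 [ 0.4661 -0.077   0.1741] [ 0.4524 -0.0868  0.1605  0.4768 -0.0682  0.178 ]
top red 108 [ 0.4618 -0.0774  0.1738] [ 0.4511 -0.0884  0.1667  0.4745 -0.0686  0.1795]
side red 67 [ 0.4625 -0.0866  0.1712] [ 0.4521 -0.0945  0.1638  0.473  -0.0759  0.1794]
[-0.0003  0.0001  0.0009  0.0002 -0.0017 -0.0013  0.0008]
```

View pics/s7.png

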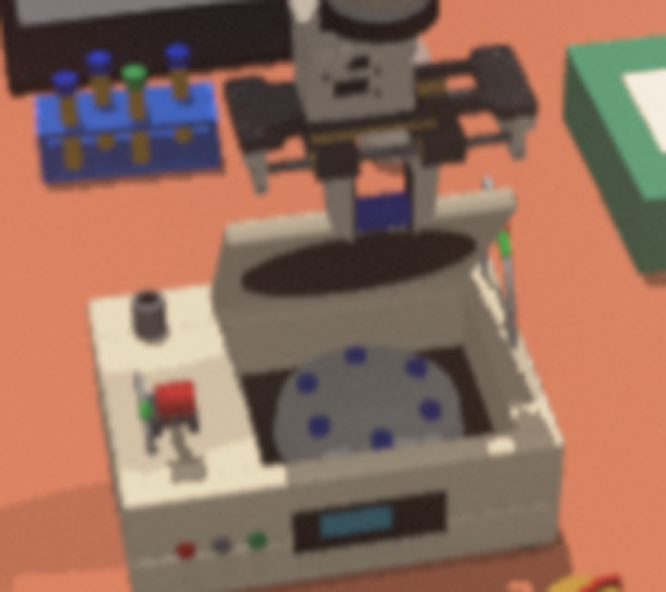

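The lid is held at about 52° in the green stretch (column 504, row 243), and the lever sits at its green mark (columns 147–175, row 402). The peak was 68.8° and everything is still.

```bash
python3 -c "
from rig import ctrl
print(ctrl.finish_job())"
```

```text
the job is handed in; nothing more can be done
None
```

The job is handed in: the lever is at about 39° on its green mark (it fell short at first, so I re-gripped and nudged it), and the lid went up to about 69° and is now held still at about 52°, inside the green stretch.

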